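Set the tall round honing rod in the worktop collet

ROBOT

A 6-joint arm with a two-finger parallel gripper is mounted at the origin on a cart in front of the work surface, level with it; the furniture and walls round the work are solid. World frame = base frame: x ahead of the robot, y to its left, z up, the work surface at z = 0. Lengths are in m, angles in rad, forces in N, time in s.
With the tool pointing down it reaches from about 0.35 to 0.725 m from the base axis. Payload 6 kg.
Tool frame: the origin (TCP) lies midway between the tips of the shut fingers; the grasp point (between the pads) lies 19 mm behind it; z points along the fingers, y is the line along which they close (so a half turn about z gives the same grasp; the last joint's range is limited). The gripper opens to 85 mm and grips with 20 to 120 N. Pads are 22 mm wide; open, the fingers measure 114 mm over their backs; the gripper's body (76 mm by 85 mm) begins 54 mm behind the grasp point. The pads swing forward as they close: fully open they stand 13 mm farther back than shut.
Start: joints at [1.496, 0.04, 0.085, 0, -1.615, -0.334], TCP at [0.238, 0.551, 0.231] pointing down, gripper open.
Joint ranges: [-2.56, 2.56], [-1.29, 2.01], [-1.08, 1.49], [-3.29, 1.98], [-2.81, -0.18], [-2.99, 2.99]. Speed limits (rad/s): [2.57, 2.57, 3.01, 3.14, 3.14, 3.14].

INTERFACE

Orientations are given as a 3x3 rotation matrix whose columns are the frame's x, y, z axes.
In Python, from rig import sensors, vision, robot gives the robot as it stands. The module is installed in compiled form; this text tells all that it offers.
- The arm moves only by the tool step_arm, never from a script. Its arguments are lists of equal length, an entry for each row: "hand": the closure, from 0 (fully open) to 1 (shut); "slide": the shift along the tool's x, y, z in cm, a list of three; "turn": the turn, a rotation vector about the tool's x, y, z in degrees, a list of three. In form: {"hand": [hand, ...], "slide": [[dx, dy, dz], ...], "turn": [[ax, ay, az], ...]}. A call has 1 to 8 rows; each row is the pose to reach, as a shift and turn from the pose commanded when the call began, along the tool's axes at that moment; what a row does not reach only later rows make up. A row lasts 1/12 s, in which the tool goes at most 41.7 mm and 7.16 degrees, less where a joint would pass 70% of its speed; a pose out of reach is approached as far as the arm can. A call with a gripper value outside its range is refused whole. The fingers move at their own pace and stop on an object; "force" is the grip in N (left out, the last holds). Time passes only in rows, so rows that repeat a pose let the fingers close. It gives the time, the measured TCP pose, the force, the opening and the grip force at its end, in the units of the state.
- sensors.state(): the state, without advancing time (a new reading comes with each control period).
- vision.capture(name): name is "scene" or "top" or "wrist"; returns the picture (384x512x3 uint8, red, green, blue); there is no depth.
- vision.get_calibration(name): a dict with "K" (3x3 intrinsics, pixels), "eye" and "rotation" of the camera in the world; the wrist camera has in their place "T_tool_cam" (4x4, takes a point from camera to tool coordinates, whose origin is the TCP and whose axes are the flange's). Camera axes: x right, y up, looking along -z (the intrinsics and any distortion apply to the point x, -y, -z); pixel columns grow to the right and rows downward; lengths in m; the calibration is good to about 2 mm. A picture is of the moment at which its call begins: read the wrist's pose just before it. get_calibration takes no time and is no camera call.
- robot.close_job(): hands the job in; it is judged then, once.
The state is a dict: "time": time; "joints": joint angles; "qvel": joint speeds; "joint_efforts": joint torques, N m; "ee_pos": TCP position; "tcp_rot": TCP orientation; "wrist_force": force on the tool from outside, world axes, zero at the start; "wrist_torque": the same for the moment, N m; "opening": finger opening in m; "gripper_force": force on a finger pad.
Only numpy, scipy, OpenCV 4.12 (cv2) and the standard library are available. Lean on these libraries where they do the work, as an engineer would, in place of code of your own. Each camera call takes 0.05 s, during which the arm holds its last target. There are 200 camera calls.

TASK

Take the tall round honing rod out of the wooden stand, lower it (do not drop it) upright into the open steel collet until it stands on the stop inside, then swing the collet's lever clockwise, seen from above, all the way to its end stop so that the rod is clamped. Leave the shorter six-sided rod in the stand.

Things in the scene. Friction and masses are not known exactly. Their poses are not given: they have to be found in the camera images.
- round_rod_center (a point): centre (half-way up) of the tall plain steel round rod, 16 mm in diameter, 120 mm long, 0.1 to 0.2 kg; z along the rod. At the start it stands upright, within a few degrees, in one of the two wells of the wooden stand (block 70 x 160 x 50 mm, wells 80 mm apart along the long side, 38 mm deep): foot 12 mm above the worktop, top 132 mm, the upper 82 mm free. In which well it stands varies.
- hex_rod_center (a point): centre (half-way up) of the shorter steel six-sided rod, 14 mm across flats, 95 mm long, in the other well of the stand (its top 107 mm above the worktop). It stays there. Behind the stand a wall cabinet hangs 0.47 m above the worktop, from about 0.62 m ahead of the robot: keep the wrist this side of it.
- collet: the collet, fixed on the worktop: steel foot plate 100 x 100 x 12 mm with an upright sleeve in its middle. Origin on the sleeve's axis at the worktop, z up. Bore 20 mm in diameter, stop (floor) 12 mm above the worktop; mouth 60 mm above it, flared to 37 mm inside, 47 outside. The round rod, standing on the stop, has its centre 72 mm and its top 132 mm above the worktop.
- lever (a joint): the collet's lever, which turns about the sleeve's upright axis: 0 rad open, 1.2 rad closed (end stop); it grows as the lever turns clockwise seen from above. It stays where it is left and moves a jaw in the bore by 4 mm, which clamps the round rod only at the end of the swing. Starts between 0 and 0.3. A push of 2 to 3 N at the handle moves it.
- lever_grip (a point): grip point on the lever's upright black handle, 85 mm from the sleeve's axis and 100 mm above the worktop; the handle is a round upright bar 18 mm in diameter, free from 34 to 120 mm above the worktop, and can be gripped from above or pushed from the side. In the collet's frame it lies at an angle of 110 degrees minus the joint value, counted from the collet's x axis towards its y axis.

How it is judged:
On the way:
1. the round rod stands on the stop in the collet while the lever is still open (z of round_rod_center in the frame of collet between 0.062 and 0.082 m and horizontal distance between round_rod_center and collet below 0.012 m and angle between round_rod_center's own z axis and vertical below 0.18 rad and value of joint lever below 0.6 rad), for 0.2 s.
At the end, for the whole second after the job is handed in: The round rod stands in the collet on its stop (centre 62 to 82 mm above the worktop, within 12 mm of the sleeve's axis, within 10 degrees of upright), the lever is closed (beyond 1.0 of 1.2 rad) and still, and the six-sided rod is in its well, within 30 mm of where it stood (z of round_rod_center in the frame of collet between 0.062 and 0.082 m and horizontal distance between round_rod_center and collet below 0.012 m and angle between round_rod_center's own z axis and vertical below 0.18 rad and value of joint lever above 1 rad and velocity of joint lever below 0.05 rad/s and distance of hex_rod_center from where it was at the start of the episode below 0.03 m); the robot touches nothing.
It fails at once if the round rod is dropped into the collet (faster than 0.6 m/s in the bore) (horizontal distance between round_rod_center and collet below 0.02 m and z of round_rod_center in the frame of collet below 0.125 m and linear speed of round_rod above 0.6 m/s).
It fails at once if the six-sided rod is taken out of the stand or knocked away (moved more than 30 mm) (distance of hex_rod_center from where it was at the start of the episode above 0.03 m).
It also fails if it takes over 64 s, if anything falls off the work surface, if the arm or the gripper's body presses on something with over 40 N, if the wrist force passes 120 N, or if a joint passes its speed limit or range.

## Working session

There is one attempt and no reset: what is moved stays moved. The work goes in short steps, Python scripts to look and compute and a tool call to move; the robot and the scene stay as the last step left them, time stands still between calls to the robot, and variables do not carry over. Pictures are saved under pics/ and viewed, at most 10 in all, crops included, and the job is handed in when it is done.

Besides the shell and the picture viewer there is one more tool, called after "Request:" as name(argument=value, ...) on one line, values as JSON. step_arm: Moves the arm, as the interface text tells. Its arguments: {"type":"object","properties":{"hand":{"type":"array"},"slide":{"type":"array"},"turn":{"type":"array"},"force":{"type":"number"}},"required":["hand","slide","turn"]}

```bash
mkdir -p pics; python3 - <<'E'
from rig import sensors, vision
import cv2,numpy as np
s=sensors.state(); print(s['time'],s['ee_pos'],np.round(s['tcp_rot'],3),s['opening'])
ims=[]
for n in ('scene','top'):
    im=vision.capture(n); c=vision.get_calibration(n); cv2.imwrite(f'pics/{n}0.png',im[:,:,::-1]); print(n,c)
print(vision.get_calibration('wrist'))
E
```

```text
0.0 [0.23827415 0.55029683 0.23028642] [[ 0.918 -0.397 -0.001]
 [-0.397 -0.918 -0.002]
 [ 0.     0.002 -1.   ]] 0.08542289006642283
scene {'K': array([[398.64948547,   0.        , 251.35981834],
       [  0.        , 398.64948547, 191.86099351],
       [  0.        ,   0.        ,   1.        ]]), 'eye': array([ 0.05446106, -0.59104282,  0.61237847]), 'rotation': array([[ 0.77369897,  0.36663623, -0.51668925],
       [-0.63344261,  0.46291047, -0.62005189],
       [ 0.01184738,  0.8070265 ,  0.59039637]])}
top {'K': array([[448.44840807,   0.        , 262.24458219],
       [  0.        , 448.44840807, 192.68042292],
       [  0.        ,   0.        ,   1.        ]]), 'eye': array([ 0.34840499, -0.06642826,  0.99568317]), 'rotation': array([[-0.02772344,  0.99073086, -0.13298032],
       [-0.99960221, -0.02816592, -0.00144709],
       [-0.00517919,  0.1328873 ,  0.99111762]])}
{'K': array([[320.84738691,   0.        , 252.55099981],
       [  0.        , 320.84738691, 186.49427795],
       [  0.        ,   0.        ,   1.        ]]), 'T_tool_cam': array([[-2.06044823e-05,  9.56466661e-01,  2.91841612e-01,
         7.45390107e-02],
       [ 9.99999903e-01,  1.47794315e-04, -4.13771889e-04,
         1.53298799e-03],
       [-4.38891548e-04,  2.91841575e-01, -9.56466571e-01,
        -1.44012324e-01],
       [ 0.00000000e+00,  0.00000000e+00,  0.00000000e+00,
         1.00000000e+00]])}
```

View pics/scene0.png

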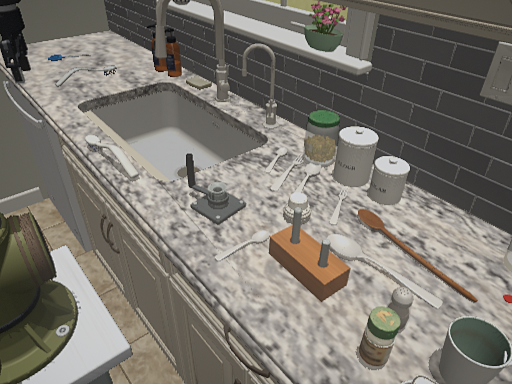

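View pics/top0.png

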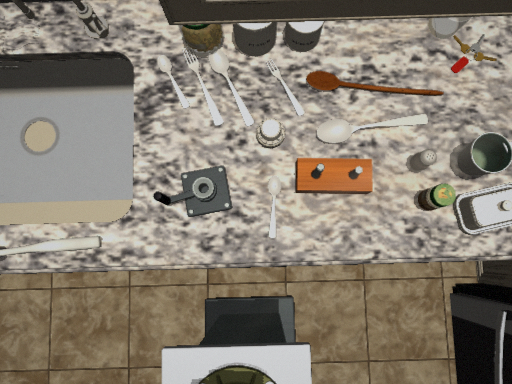

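The scene picture shows the tall round rod at (296,225) in the stand's left well, the hex rod at (324,253), and the collet at (217,205) with its handle at (190,170). In the top picture the round rod is near (320,168), the hex rod near (358,171), the sleeve near (204,188) and the handle near (161,197).

```bash
cat > h.py <<'E'
import numpy as np,cv2
from rig import sensors,vision
def cam(n,s=None):
    c=vision.get_calibration(n)
    if n=='wrist':
        T=np.eye(4);T[:3,:3]=s['tcp_rot'];T[:3,3]=s['ee_pos'];T=T@c['T_tool_cam'];return c['K'],T[:3,3],T[:3,:3]
    return c['K'],np.array(c['eye']),np.array(c['rotation'])
def ray(C,u,v):
    K,e,R=C; d=np.linalg.inv(K)@[u,v,1]; return e,R@(d*[1,-1,-1])
def onz(C,u,v,z):
    e,d=ray(C,u,v); return e+d*(z-e[2])/d[2]
def two(r1,r2):
    (a,d),(b,f)=r1,r2; d=d/np.linalg.norm(d);f=f/np.linalg.norm(f)
    t=np.linalg.lstsq(np.c_[d,-f],b-a,rcond=None)[0]; p,q=a+d*t[0],b+f*t[1]; return (p+q)/2,np.linalg.norm(p-q)
def proj(C,P):
    K,e,R=C; p=R.T@(np.array(P)-e)*[1,-1,-1]; p=K@p; return p[:2]/p[2]
E
python3 - <<'E'
import cv2,numpy as np
t=cv2.imread('pics/top0.png');s=cv2.imread('pics/scene0.png')
a=cv2.resize(t[150:220,145:385],None,fx=3.3,fy=3.3,interpolation=2)
b=cv2.resize(s[145:305,170:360],None,fx=2.3,fy=2.3,interpolation=2)
H=np.zeros((a.shape[0]+b.shape[0],800,3),np.uint8);H[:a.shape[0],:a.shape[1]]=a;H[a.shape[0]:,:b.shape[1]]=b
print(a.shape,b.shape);cv2.imwrite('pics/c.png',H)
E
```

```text
(231, 792, 3) (368, 437, 3)
```

View pics/c.png

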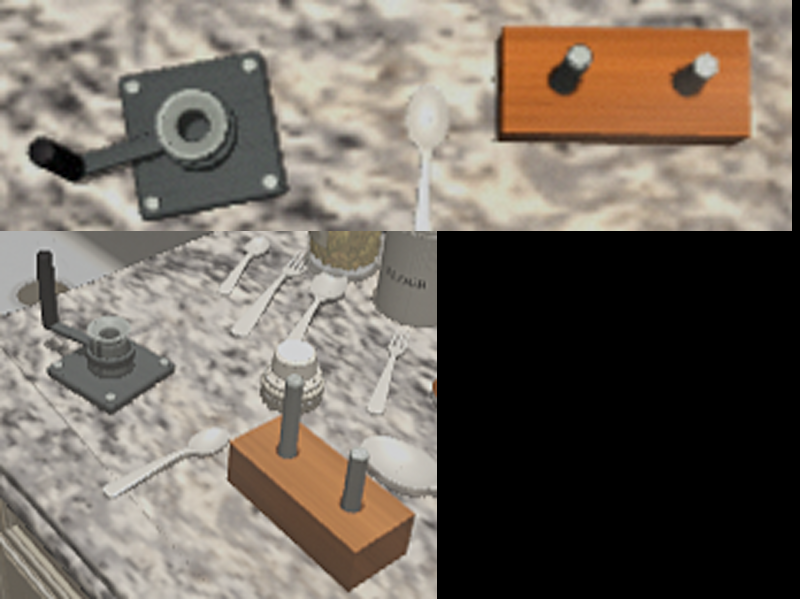

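The crop shows, in top-picture pixels: round rod top (320.5,167), sleeve mouth (203.2,188.5), handle top (158,196.4), hex top (359,170). In scene pixels: round top (297.8,209.8), mouth (217.8,189.3), handle top (188.7,154.6).

```bash
python3 - <<'E'
from h import *
np.set_printoptions(precision=4,suppress=True)
T,S=cam('top'),cam('scene')
for n,t,s,z in (('rod',(320.5,167),(297.8,209.8),.132),('mouth',(203.2,188.5),(217.8,189.3),.060),('handle',(158,196.4),(188.7,154.6),.12),('hex',(358.9,170),(325.2,240.8),.107)):
    print(n,two(ray(T,*t),ray(S,*s)),onz(T,*t,z),onz(S,*s,z))
print('rod at z.05',onz(T,316.2,174.8,.05))
cs=[(185,176.4),(221,169.4),(227,205.3),(191,212)]
print('plate',np.mean([onz(T,*c,.012) for c in cs],0))
w=[(297,158.3),(372,159.3),(372,190.8),(297,190.8)]
print('stand',np.array([onz(T,*c,.05) for c in w]))
E
```

```text
rod (array([ 0.5134, -0.1818,  0.1256]), np.float64(0.0011976559363114684)) [ 0.5117 -0.1805  0.132 ] [ 0.5079 -0.1874  0.132 ]
mouth (array([0.4894, 0.0599, 0.0489]), np.float64(0.003175881359729776)) [0.4864 0.0592 0.06  ] [0.4822 0.0463 0.06  ]
handle (array([0.4654, 0.1407, 0.1169]), np.float64(0.0015344818169482572)) [0.4643 0.1404 0.12  ] [0.4635 0.1358 0.12  ]
hex (array([ 0.5088, -0.2614,  0.1044]), np.float64(0.00045366967228389486)) [ 0.5081 -0.2607  0.107 ] [ 0.5067 -0.2632  0.107 ]
rod at z.05 [ 0.5106 -0.1814  0.05  ]
plate [0.4884 0.0595 0.012 ]
stand [[ 0.5477 -0.1418  0.05  ]
 [ 0.5409 -0.3025  0.05  ]
 [ 0.4727 -0.2984  0.05  ]
 [ 0.4772 -0.1391  0.05  ]]
```

Request:
step_arm(hand=[0,0,0,0,0,0,0,0], slide=[[3,3,0],[6,6,0],[9,9.4,0],[12,12.5,0],[15,15.6,0],[18,18.7,0],[18,18.7,0],[18,18.7,0]], turn=[[0,0,0],[0,0,0],[0,0,0],[0,0,0],[0,0,0],[0,0,0],[0,0,0],[0,0,0]])

```text
time: 0.77
ee_pos: [0.3301, 0.3053, 0.2319]
tcp_rot: [[0.916, -0.4, 0.001], [-0.4, -0.916, 0.001], [0.0, -0.002, -1.0]]
wrist_force: [-0.0, -0.4, -0.7]
opening: 0.0855
gripper_force: 0.0
```

Request:
step_arm(hand=[0,0,0,0,0,0,0,0], slide=[[3,3,0],[6,6,0],[9,9.4,0],[12,12.5,0],[15,15.6,0],[18,18.7,0],[18,18.7,0],[18,18.7,0]], turn=[[0,0,0],[0,0,0],[0,0,0],[0,0,0],[0,0,0],[0,0,0],[0,0,0],[0,0,0]])

```text
time: 1.43
ee_pos: [0.4208, 0.0624, 0.2308]
tcp_rot: [[0.916, -0.401, -0.001], [-0.401, -0.916, -0.001], [-0.001, 0.001, -1.0]]
wrist_force: [0.6, -0.1, 0.5]
opening: 0.0853
gripper_force: 0.0
```

Request:
step_arm(hand=[0,0,0,0,0,0,0,0], slide=[[3,3,0],[6,6,0],[9,9.4,0],[12,12.5,0],[15,15.6,0],[18,18.7,0],[18,18.7,0],[18,18.7,0]], turn=[[0,0,0],[0,0,0],[0,0,0],[0,0,0],[0,0,0],[0,0,0],[0,0,0],[0,0,0]])

```text
time: 2.1
ee_pos: [0.5118, -0.1798, 0.2294]
tcp_rot: [[0.917, -0.4, -0.004], [-0.4, -0.917, 0.0], [-0.003, 0.001, -1.0]]
wrist_force: [0.5, 2.0, 0.1]
opening: 0.0854
gripper_force: 0.0
```

```bash
python3 - <<'E'
from h import *
s=sensors.state(); im=vision.capture('wrist'); cv2.imwrite('pics/w1.png',im[:,:,::-1])
print(s['time'],s['ee_pos'],np.round(s['tcp_rot'],3),s['joints'])
C=cam('wrist',s); print(proj(C,[.511,-.181,.132]),proj(C,[.511,-.181,.05]))
E
```

```text
2.1 [ 0.5117508  -0.17980265  0.22937955] [[ 0.917 -0.4   -0.004]
 [-0.4   -0.917  0.   ]
 [-0.003  0.001 -1.   ]] [ 3.27033278e-02 -1.10281315e-01 -6.52153235e-02 -1.74703592e-04
 -1.61941333e+00  1.12674666e+00]
[252.07922244 187.43127225] [252.04724588 163.7602761 ]
```

View pics/w1.png

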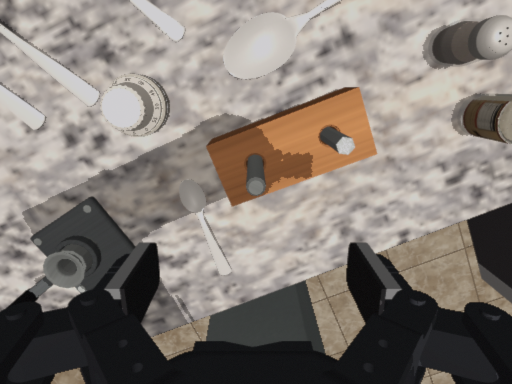

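The wrist picture shows the round rod's top at (256,186) and its foot at the stand at about (256,160), the hex top at (346,146) and the collet mouth at (68,267).

```bash
python3 - <<'E'
from h import *
s=sensors.state();C=cam('wrist',s); R=s['tcp_rot'];p=np.array(s['ee_pos'])
im=cv2.imread('pics/w1.png')
for n,u,v,z in (('rod',256,186,.132),('rod05',256,161,.05),('mouth',68,267,.06),('hex',346,146,.107)):
    q=onz(C,u,v,z);print(n,q.round(4),((q-p)@R).round(4))
cv2.imwrite('pics/c2.png',np.hstack([cv2.resize(im[140:215,210:290],None,fx=5,fy=5),cv2.resize(im[235:310,25:105],None,fx=5,fy=5)]))
E
```

```text
rod [ 0.5105 -0.1829  0.132 ] [0.0011 0.0044 0.0979]
rod05 [ 0.5118 -0.1845  0.05  ] [0.0032 0.0052 0.1799]
mouth [0.4869 0.0532 0.06  ] [-0.1145 -0.2028  0.17  ]
hex [ 0.5055 -0.2631  0.107 ] [0.0286 0.0799 0.1229]
```

View pics/c2.png

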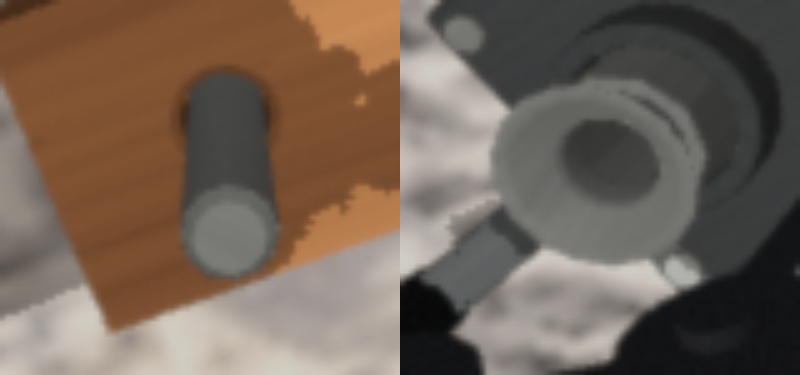

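The rod is 1.5 mm along tool x and 4.5 mm along tool y from the TCP, upright to within about 1 degree. I now descend and grip.

Request:
step_arm(hand=[0,0,0,0,0,0,0,0], slide=[[0.2,0.45,0],[0.2,0.45,2.5],[0.2,0.45,5],[0.2,0.45,7.5],[0.2,0.45,10],[0.2,0.45,12],[0.2,0.45,13.5],[0.2,0.45,13.9]], turn=[[0,0,0],[0,0,0],[0,0,0],[0,0,0],[0,0,0],[0,0,0],[0,0,0],[0,0,0]])

```text
time: 2.82
ee_pos: [0.5098, -0.1818, 0.0896]
tcp_rot: [[0.919, -0.395, -0.004], [-0.395, -0.919, 0.001], [-0.004, 0.0, -1.0]]
wrist_force: [0.6, -0.0, 0.0]
opening: 0.0857
gripper_force: 0.0
```

Request:
step_arm(hand=[0.4,0.7,1,1,1,1,1,1], slide=[[0,0,0],[0,0,0],[0,0,0],[0,0,0],[0,0,0],[0,0,0],[0,0,0],[0,0,0]], turn=[[0,0,0],[0,0,0],[0,0,0],[0,0,0],[0,0,0],[0,0,0],[0,0,0],[0,0,0]], force=40)

```text
time: 3.48
ee_pos: [0.5116, -0.1837, 0.0932]
tcp_rot: [[0.918, -0.397, 0.002], [-0.397, -0.918, -0.0], [0.002, -0.001, -1.0]]
wrist_force: [1.1, 2.3, 3.5]
opening: 0.015
gripper_force: 39.1
```

Request:
step_arm(hand=[1,1,1,1,1,1,1,1], slide=[[0,0,-0.7],[0,0,-1.5],[0,0,-3],[0,0,-5],[0,0,-7],[0,0,-8.5],[0,0,-9],[0,0,-9]], turn=[[0,0,0],[0,0,0],[0,0,0],[0,0,0],[0,0,0],[0,0,0],[0,0,0],[0,0,0]])

```text
time: 4.15
ee_pos: [0.5115, -0.1841, 0.184]
tcp_rot: [[0.918, -0.398, 0.002], [-0.398, -0.918, -0.0], [0.002, -0.0, -1.0]]
wrist_force: [0.0, 0.8, -1.7]
opening: 0.0149
gripper_force: 39.1
```

```bash
python3 - <<'E'
from h import *
s=sensors.state(); im=vision.capture('wrist'); cv2.imwrite('pics/w2.png',im[:,:,::-1])
t=vision.capture('top'); cv2.imwrite('pics/t2.png',t[:,:,::-1])
p=np.array(s['ee_pos']);R=s['tcp_rot'];print(p,s['opening'],s['gripper_force'],s['wrist_force'])
C=np.array([.487,.0595,p[2]]); print((C-p)@R*100)
E
```

```text
[ 0.51146886 -0.18405006  0.18396136] 0.014916425382945 39.076240101967414 [ 0.04194198  0.84911145 -1.71547634]
[-1.19305778e+01 -2.13732221e+01 -1.65233055e-02]
```

View pics/w2.png

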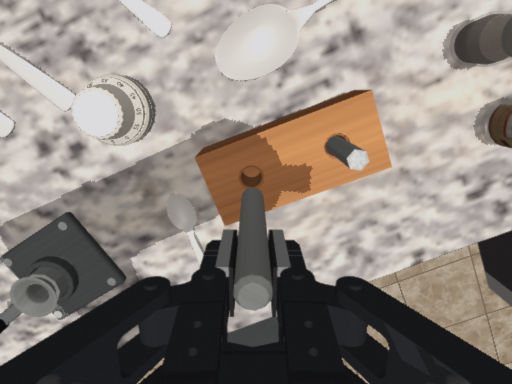

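The rod is held upright: top at (254,293), and the empty well at (251,176). Next I move to a spot 7 cm short of the collet along tool x to get a close, unobstructed view of the mouth.

Request:
step_arm(hand=[1,1,1,1,1,1,1,1], slide=[[-1,-1,-2],[-3,-3,-3],[-5.5,-5.5,-3],[-8,-8.5,-3],[-10,-11,-3],[-12,-13,-3],[-12,-13,-3],[-12,-13,-3]], turn=[[0,0,0],[0,0,0],[0,0,0],[0,0,0],[0,0,0],[0,0,0],[0,0,0],[0,0,0]])

```text
time: 4.92
ee_pos: [0.4519, -0.0156, 0.2112]
tcp_rot: [[0.919, -0.395, -0.001], [-0.395, -0.919, -0.0], [-0.001, 0.001, -1.0]]
wrist_force: [0.1, -0.9, -2.1]
opening: 0.0149
gripper_force: 39.4
```

Request:
step_arm(hand=[1,1,1,1,1,1,1,1], slide=[[-1,-1,0],[-2.5,-2.5,0],[-4,-4.5,0],[-5.5,-6.5,0],[-6.5,-8,0],[-6.9,-8.4,0],[-6.9,-8.4,0],[-6.9,-8.4,0]], turn=[[0,0,0],[0,0,0],[0,0,0],[0,0,0],[0,0,0],[0,0,0],[0,0,0],[0,0,0]])

```text
time: 5.58
ee_pos: [0.4228, 0.0869, 0.2118]
tcp_rot: [[0.917, -0.398, -0.001], [-0.398, -0.917, -0.001], [-0.0, 0.001, -1.0]]
wrist_force: [0.8, -0.4, -0.9]
opening: 0.0154
gripper_force: 39.5
```

```bash
python3 - <<'E'
from h import *
s=sensors.state(); im=vision.capture('wrist'); cv2.imwrite('pics/w3.png',im[:,:,::-1])
p=np.array(s['ee_pos']);R=s['tcp_rot'];print(p,s['opening'],s['gripper_force'],s['wrist_force'])
C=cam('wrist',s)
print(proj(C,[.487,.0595,.06]),proj(C,[.487,.0595,.012]))
cv2.imwrite('pics/w3b.png',cv2.resize(im[40:340,100:500,::-1],None,fx=2,fy=2))
E
```

```text
[0.42276784 0.08694695 0.21177101] 0.015367471795796147 39.47103727619833 [ 0.83556151 -0.36622163 -0.89806557]
[250.02729499  94.05940512] [250.29392417  93.28007014]
```

View pics/w3b.png

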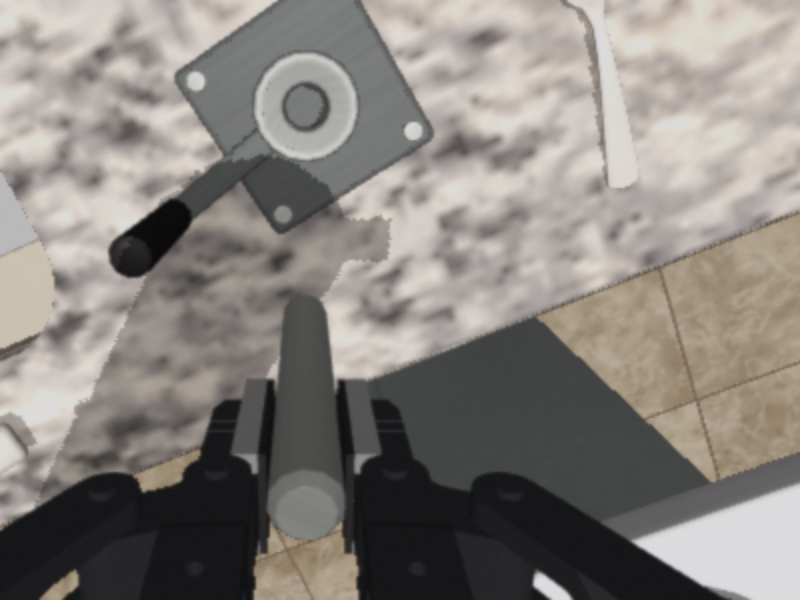

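The picture shows the collet mouth centre at crop (306,105) = (253,92.5), the handle top at (165.5,168), the rod's foot front edge near (252,188) and the rod's top at (253.5,292.5).

```bash
python3 - <<'E'
from h import *
s=sensors.state();C=cam('wrist',s); R=s['tcp_rot'];p=np.array(s['ee_pos']);print(p)
for n,u,v,z in (('mouth',253,92.5,.06),('stop',253,93.5,.012),('handle',165.5,168,.12),('rodtop',253.5,292.5,p[2]+.040),('foot',251.7,192,p[2]-.08)):
    q=onz(C,u,v,z);print(n,q.round(4),((q-p)@R).round(4))
E
```

```text
[0.42285296 0.08672446 0.2119056 ]
mouth [0.4873 0.0563 0.06  ] [0.0712 0.0021 0.1519]
stop [0.4858 0.0568 0.012 ] [0.0697 0.0021 0.1999]
handle [0.4641 0.1386 0.12  ] [ 0.0172 -0.0641  0.0918]
rodtop [0.4231 0.0846 0.2519] [ 0.001   0.0019 -0.04  ]
foot [0.4242 0.0849 0.1319] [0.002 0.001 0.08 ]
```

Request:
step_arm(hand=[1,1,1,1,1,1,1,1], slide=[[1,0,0],[2.5,0,0],[4,0,0],[5.5,0,0],[6.5,0,0],[6.9,0.05,0],[6.9,0.05,0],[6.9,0.05,0]], turn=[[0,0,0],[0,0,0],[0,0,0],[0,0,0],[0,0,0],[0,0,0],[0,0,0],[0,0,0]])

```text
time: 6.3
ee_pos: [0.4857, 0.0594, 0.2121]
tcp_rot: [[0.917, -0.398, -0.001], [-0.398, -0.917, -0.0], [-0.0, 0.0, -1.0]]
wrist_force: [0.2, -0.3, -1.7]
opening: 0.0153
gripper_force: 39.4
```

Request:
step_arm(hand=[1,1,1,1,1,1,1,1], slide=[[0,0,1],[0,0,2],[0,0,3.2],[0,0,4.4],[0,0,5.4],[0,0,6.2],[0,0,6.7],[0,0,6.7]], turn=[[0,0,0],[0,0,0],[0,0,0],[0,0,0],[0,0,0],[0,0,0],[0,0,0],[0,0,0]])

```text
time: 6.97
ee_pos: [0.4852, 0.0596, 0.1438]
tcp_rot: [[0.918, -0.397, -0.002], [-0.397, -0.918, -0.001], [-0.001, 0.002, -1.0]]
wrist_force: [0.3, 0.6, -0.5]
opening: 0.0149
gripper_force: 39.4
```

Request:
step_arm(hand=[1,1,1,1,1,1,1,1], slide=[[0,0,0.3],[0,0,0.6],[0,0,0.9],[0,0,1.2],[0,0,1.5],[0,0,1.8],[0,0,2],[0,0,2]], turn=[[0,0,0],[0,0,0],[0,0,0],[0,0,0],[0,0,0],[0,0,0],[0,0,0],[0,0,0]])

```text
time: 7.63
ee_pos: [0.4859, 0.0597, 0.125]
tcp_rot: [[0.918, -0.398, 0.0], [-0.398, -0.918, -0.0], [0.0, 0.0, -1.0]]
wrist_force: [0.9, 0.2, -1.5]
opening: 0.0151
gripper_force: 39.3
```

```bash
python3 - <<'E'
from h import *
s=sensors.state();print({k:np.round(s[k],4) for k in ('time','ee_pos','wrist_force','wrist_torque','opening','gripper_force')})
E
```

```text
{'time': np.float64(7.6333), 'ee_pos': array([0.4859, 0.0597, 0.125 ]), 'wrist_force': array([ 0.9385,  0.24  , -1.4655]), 'wrist_torque': array([-0.3322, -0.6094,  0.0367]), 'opening': np.float64(0.0151), 'gripper_force': np.float64(39.33)}
```

Foot is inside the flare with no contact. I keep going down gently.

Request:
step_arm(hand=[1,1,1,1,1,1,1,1], slide=[[0,0,0.2],[0,0,0.4],[0,0,0.6],[0,0,0.8],[0,0,1],[0,0,1.2],[0,0,1.4],[0,0,1.4]], turn=[[0,0,0],[0,0,0],[0,0,0],[0,0,0],[0,0,0],[0,0,0],[0,0,0],[0,0,0]])

```text
time: 8.3
ee_pos: [0.4858, 0.0598, 0.1109]
tcp_rot: [[0.918, -0.398, 0.0], [-0.398, -0.918, -0.0], [0.0, 0.0, -1.0]]
wrist_force: [3.3, -0.6, -3.1]
opening: 0.0147
gripper_force: 39.4
```

Request:
step_arm(hand=[1,1,1,1,1,1,1,1], slide=[[0.1,-0.03,0.2],[0.1,-0.03,0.4],[0.1,-0.03,0.6],[0.1,-0.03,0.8],[0.1,-0.03,1],[0.1,-0.03,1.2],[0.1,-0.03,1.3],[0.1,-0.03,1.3]], turn=[[0,0,0],[0,0,0],[0,0,0],[0,0,0],[0,0,0],[0,0,0],[0,0,0],[0,0,0]])

```text
time: 8.97
ee_pos: [0.4866, 0.0597, 0.0979]
tcp_rot: [[0.918, -0.398, -0.001], [-0.398, -0.918, -0.0], [-0.001, 0.0, -1.0]]
wrist_force: [0.6, -0.1, -1.6]
opening: 0.0149
gripper_force: 39.4
```

Request:
step_arm(hand=[1,1,1,1], slide=[[0,0,0.15],[0,0,0.3],[0,0,0.4],[0,0,0.4]], turn=[[0,0,0],[0,0,0],[0,0,0],[0,0,0]])

```text
time: 9.3
ee_pos: [0.4867, 0.0597, 0.094]
tcp_rot: [[0.918, -0.398, -0.0], [-0.398, -0.918, -0.0], [-0.0, 0.0, -1.0]]
wrist_force: [-0.6, 0.1, -1.8]
opening: 0.0146
gripper_force: 39.4
```

Request:
step_arm(hand=[1,1,1], slide=[[0,0,0.1],[0,0,0.15],[0,0,0.15]], turn=[[0,0,0],[0,0,0],[0,0,0]])

```text
time: 9.55
ee_pos: [0.487, 0.0597, 0.0932]
tcp_rot: [[0.918, -0.397, 0.0], [-0.397, -0.918, -0.0], [0.0, -0.0, -1.0]]
wrist_force: [-0.5, 0.2, 1.3]
opening: 0.0148
gripper_force: 39.7
```

Contact is felt at the expected height: the rod is on the stop. Release and rise.

Request:
step_arm(hand=[0.8,0.7,0.6,0.5,0.4,0.4,0.4,0.4], slide=[[0,0,0],[0,0,0],[0,0,0],[0,0,0],[0,0,0],[0,0,0],[0,0,0],[0,0,0]], turn=[[0,0,0],[0,0,0],[0,0,0],[0,0,0],[0,0,0],[0,0,0],[0,0,0],[0,0,0]])

```text
time: 10.22
ee_pos: [0.4868, 0.0597, 0.0928]
tcp_rot: [[0.918, -0.397, 0.0], [-0.397, -0.918, -0.0], [0.0, 0.0, -1.0]]
wrist_force: [-0.6, 0.3, -0.3]
opening: 0.0506
gripper_force: 0.0
```

Request:
step_arm(hand=[0.4,0.4,0.4,0.4,0.4,0.4,0.4,0.4], slide=[[0,0,-1],[0,0,-2.5],[0,0,-4.5],[0,0,-6.5],[0,0,-8.5],[0,0,-10],[0,0,-11],[0,0,-11]], turn=[[0,0,0],[0,0,0],[0,0,0],[0,0,0],[0,0,0],[0,0,0],[0,0,0],[0,0,0]])

```text
time: 10.88
ee_pos: [0.4877, 0.0598, 0.2058]
tcp_rot: [[0.918, -0.397, 0.004], [-0.397, -0.918, 0.001], [0.003, -0.003, -1.0]]
wrist_force: [0.1, -0.2, -0.0]
opening: 0.0513
gripper_force: 0.0
```

```bash
python3 - <<'E'
from h import *
s=sensors.state(); im=vision.capture('wrist'); cv2.imwrite('pics/w4.png',im[:,:,::-1])
p=np.array(s['ee_pos']);R=s['tcp_rot'];print(s['time'],p,s['opening'],s['joints'])
C=cam('wrist',s);print(proj(C,[.4865,.0575,.132]),proj(C,[.464,.1395,.12]),proj(C,[.464,.1395,.034]))
E
```

```text
10.8833 [0.487742   0.05981957 0.2058312 ] 0.05134216260238813 [ 5.34258031e-01 -2.59121990e-01 -2.37420121e-01  1.08464548e-03
 -1.58835907e+00  6.27777937e-01]
[254.22293628 197.86893073] [171.39161146 255.87753848] [191.25483322 215.59840664]
```

View pics/w4.png

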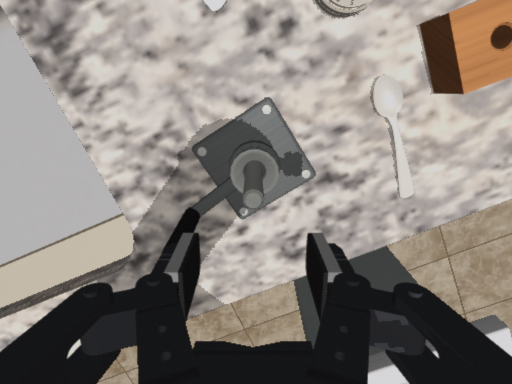

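The rod stands upright in the collet with its top at (253,199), where expected. The handle is at about (175,255), half hidden by a finger. Next I move above the handle and turn the tool so that the fingers close tangentially.

Request:
step_arm(hand=[0,0,0,0,0,0,0,0], slide=[[-0.7,-0.8,0],[-1.5,-1.8,0],[-2.5,-3,0],[-3.5,-4.2,0],[-4.5,-5.4,0],[-5.2,-6.2,0],[-5.44,-6.46,0],[-5.44,-6.46,0]], turn=[[0,0,7],[0,0,14],[0,0,21],[0,0,28],[0,0,35],[0,0,42],[0,0,48],[0,0,51]])

```text
time: 11.6
ee_pos: [0.4618, 0.1413, 0.2011]
tcp_rot: [[0.265, -0.964, -0.002], [-0.964, -0.265, -0.001], [0.0, 0.002, -1.0]]
wrist_force: [0.4, 0.6, -0.2]
opening: 0.0858
gripper_force: 0.0
```

```bash
python3 - <<'E'
from h import *
s=sensors.state(); im=vision.capture('wrist'); cv2.imwrite('pics/w5.png',im[:,:,::-1])
p=np.array(s['ee_pos']);R=s['tcp_rot'];print(s['time'],p,R.round(3),s['opening'],s['joints'])
C=cam('wrist',s);print(proj(C,[.4865,.0575,.132]),proj(C,[.464,.1395,.12]),proj(C,[.464,.1395,.034]))
E
```

```text
11.6 [0.46176561 0.14128065 0.20114849] [[ 0.265 -0.964 -0.002]
 [-0.964 -0.265 -0.001]
 [ 0.     0.002 -1.   ]] 0.08581292918819389 [ 7.15480903e-01 -2.76775615e-01 -2.59554624e-01 -6.52507227e-04
 -1.59043312e+00 -4.47691844e-01]
[248.12654806  69.27318312] [248.75684641 192.71571947] [249.47530606 165.94840814]
```

View pics/w5.png

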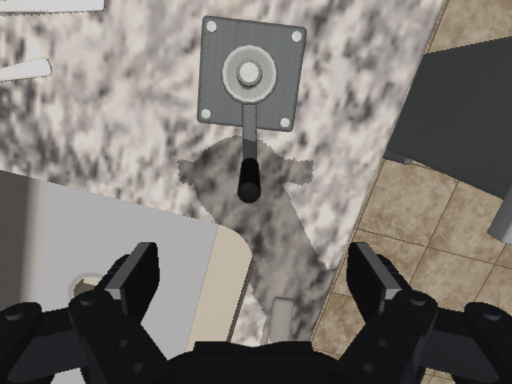

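The lever runs straight up the picture: handle top at (249,191), rod top at (249,72). The handle is centred between the open fingers. I descend and grip.

Request:
step_arm(hand=[0,0,0,0,0,0,0,0], slide=[[0,-0.1,1],[0,-0.1,3],[0,-0.1,5],[0,-0.1,7],[0,-0.1,9],[0,-0.1,10.7],[0,-0.1,11.6],[0,-0.1,11.6]], turn=[[0,0,0],[0,0,0],[0,0,0],[0,0,0],[0,0,0],[0,0,0],[0,0,0],[0,0,0]])

```text
time: 12.32
ee_pos: [0.462, 0.1397, 0.0834]
tcp_rot: [[0.269, -0.963, -0.005], [-0.963, -0.269, -0.003], [0.001, 0.005, -1.0]]
wrist_force: [-0.1, 0.0, -0.2]
opening: 0.0855
gripper_force: 0.0
```

Request:
step_arm(hand=[0.4,0.7,1,1,1,1,1,1], slide=[[0,0,0],[0,0,0],[0,0,0],[0,0,0],[0,0,0],[0,0,0],[0,0,0],[0,0,0]], turn=[[0,0,0],[0,0,0],[0,0,0],[0,0,0],[0,0,0],[0,0,0],[0,0,0],[0,0,0]], force=30)

```text
time: 12.98
ee_pos: [0.4639, 0.1411, 0.0875]
tcp_rot: [[0.269, -0.963, 0.001], [-0.963, -0.269, 0.0], [-0.0, -0.001, -1.0]]
wrist_force: [-0.9, 0.6, 2.9]
opening: 0.0169
gripper_force: 29.6
```

Handle gripped. Swing the first 28° along the arc, with the tool turning along.

Request:
step_arm(hand=[1,1,1,1,1,1,1,1], slide=[[0.02,-0.59,0],[0.08,-1.18,0],[0.19,-1.77,0],[0.33,-2.34,0],[0.51,-2.91,0],[0.73,-3.46,0],[1.0,-3.99,0],[1.0,-3.99,0]], turn=[[0,0,4],[0,0,8],[0,0,12],[0,0,16],[0,0,20],[0,0,24],[0,0,28],[0,0,28]])

```text
time: 13.65
ee_pos: [0.5058, 0.1423, 0.0874]
tcp_rot: [[-0.218, -0.976, 0.002], [-0.976, 0.218, 0.001], [-0.001, -0.001, -1.0]]
wrist_force: [1.0, 2.3, 3.8]
opening: 0.0168
gripper_force: 29.8
```

Request:
step_arm(hand=[1,1,1,1,1,1], slide=[[0.02,-0.59,0],[0.08,-1.18,0],[0.19,-1.77,0],[0.33,-2.34,0],[0.51,-2.91,0],[0.51,-2.91,0]], turn=[[0,0,4],[0,0,8],[0,0,12],[0,0,16],[0,0,20],[0,0,20]])

```text
time: 14.15
ee_pos: [0.533, 0.131, 0.0875]
tcp_rot: [[-0.537, -0.844, 0.002], [-0.844, 0.537, 0.001], [-0.002, -0.001, -1.0]]
wrist_force: [2.4, 3.5, 3.6]
opening: 0.0171
gripper_force: 29.8
```

Request:
step_arm(hand=[1,1,1,1], slide=[[0.01,-0.3,0],[0.02,-0.59,0],[0.05,-0.89,0],[0.05,-0.89,0]], turn=[[0,0,2],[0,0,4],[0,0,6],[0,0,6]])

```text
time: 14.48
ee_pos: [0.5399, 0.1262, 0.0875]
tcp_rot: [[-0.62, -0.785, 0.002], [-0.785, 0.62, 0.001], [-0.002, -0.001, -1.0]]
wrist_force: [3.4, 3.6, 4.3]
opening: 0.017
gripper_force: 29.7
```

Request:
step_arm(hand=[1,1,1,1], slide=[[0.01,-0.3,0],[0.02,-0.59,0],[0.02,-0.59,0],[0.02,-0.59,0]], turn=[[0,0,2],[0,0,4],[0,0,4],[0,0,4]])

```text
time: 14.82
ee_pos: [0.5417, 0.1243, 0.0873]
tcp_rot: [[-0.67, -0.742, -0.003], [-0.742, 0.67, 0.004], [-0.001, 0.005, -1.0]]
wrist_force: [-11.5, 12.1, 10.0]
opening: 0.017
gripper_force: 31.0
```

The reaction force shows the end stop, after 56° of swing. That fits the plate's yaw, which puts the start value near 0.22–0.26. One small extra push, then I relax, open and rise.

Request:
step_arm(hand=[1,1,1], slide=[[0,-0.15,0],[0,-0.15,0],[0,-0.15,0]], turn=[[0,0,0],[0,0,0],[0,0,0]])

```text
time: 15.07
ee_pos: [0.5418, 0.1243, 0.0873]
tcp_rot: [[-0.67, -0.743, -0.005], [-0.743, 0.67, 0.005], [-0.0, 0.007, -1.0]]
wrist_force: [-18.3, 14.3, 12.3]
opening: 0.0177
gripper_force: 31.6
```

Request:
step_arm(hand=[0.9,0.7,0.5,0.3,0.1,0,0,0], slide=[[0,0.1,0],[0,0.3,0],[0,0.4,0],[0,0.4,0],[0,0.4,0],[0,0.4,0],[0,0.4,0],[0,0.4,0]], turn=[[0,0,0],[0,0,0],[0,0,0],[0,0,0],[0,0,0],[0,0,0],[0,0,0],[0,0,0]])

```text
time: 15.73
ee_pos: [0.5419, 0.123, 0.0866]
tcp_rot: [[-0.675, -0.738, -0.0], [-0.738, 0.675, -0.0], [0.001, -0.0, -1.0]]
wrist_force: [-0.2, -0.0, -0.1]
opening: 0.0856
gripper_force: 0.0
```

Request:
step_arm(hand=[0,0,0,0,0,0,0,0], slide=[[0,0,-1],[0,0,-2.5],[0,0,-4.5],[0,0,-6.5],[0,0,-8.5],[0,0,-10],[0,0,-11],[0,0,-11]], turn=[[0,0,0],[0,0,0],[0,0,0],[0,0,0],[0,0,0],[0,0,0],[0,0,0],[0,0,0]])

```text
time: 16.4
ee_pos: [0.5429, 0.1235, 0.2]
tcp_rot: [[-0.675, -0.738, 0.004], [-0.738, 0.675, 0.001], [-0.004, -0.002, -1.0]]
wrist_force: [0.3, 0.2, -0.8]
opening: 0.0856
gripper_force: 0.0
```

```bash
python3 - <<'E'
from h import *
s=sensors.state(); im=vision.capture('wrist'); cv2.imwrite('pics/w6.png',im[:,:,::-1])
p=np.array(s['ee_pos']);R=s['tcp_rot'];print(s['time'],p,s['opening'],s['wrist_force'])
C=cam('wrist',s);print(proj(C,[.487,.059,.132]),proj(C,[.5417,.1243,.12]))
E
```

```text
16.4 [0.5428785  0.12349107 0.200036  ] 0.08564520410540892 [ 0.25916866  0.23748373 -0.79421415]
[250.20914349  72.33773578] [255.60172442 195.6474222 ]
```

View pics/w6.png

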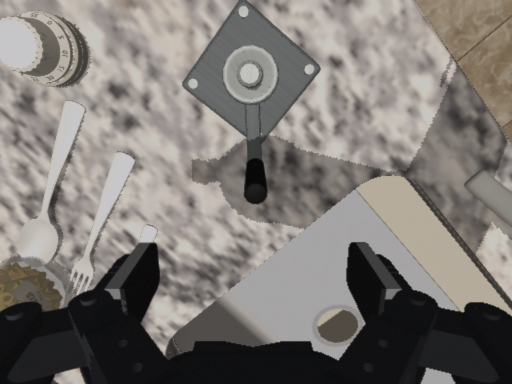

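The picture shows the rod top at (249,73), still standing in the middle of the sleeve, and the handle at (255,193), which is where I left it at the end stop. The robot touches nothing.

```bash
python3 -c "
from rig import robot
print(robot.close_job())"
```

```text
the job is handed in; nothing more can be done
None
```

The job is handed in: the round rod stands upright on the collet's stop, the lever was swung clockwise until it pushed back at its end stop, and the six-sided rod was left alone in the stand; the hand-in gave no verdict.

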